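Hold the long column level for connecting

TASK

I am about to fit this HPLC column and need both hands for the capillaries. Draw the longest column straight up out of the stand, turn it level with the end that was on top pointing to the left (towards the instrument stack) and the column parallel to the front edge of the bench, and hold its middle over the dish of fittings, about 20 cm above the bench. Finish while holding it there, motionless and touching nothing but your fingers; leave the stand with the short columns, the dish and the flask where they are.

Things in the scene. Friction and masses are not known exactly. Their poses are not given: they have to be found in the camera images.
- long_column: the longest column: steel, rod-like, 190 mm long over its red plugs, about 140 g. Tube 130 mm long, 8 mm along its x, 9 mm along its z; at each end a fitting 16 mm across, 22 mm long, and a 10 mm plug. Its y axis runs along the column, up at the start; its x then points along the stand's x. Origin: mid length, 8 mm beside the axis (use column_mid)
- column_mid (a point): point on the long column's axis at mid length (its centre of mass), axes as long_column; at the start 100 mm above the bench; the bare tube reaches from 65 mm below to 65 mm above it
- column_top (a point): tip of the plug at the end of the long column that is on top at the start, 95 mm from column_mid along +y
- column_foot (a point): foot face of the lower end fitting, 85 mm below column_mid at the start, 15 mm above the bench (the plug below it sits in a recess of the floor)
- column_stand: loose grey block 62 x 196 x 72 mm (1.3 kg) on rubber feet, with a row of four square pockets 20 mm wide, 46 mm apart along its y, 57 mm deep (floor 15 mm, rim 72 mm above the bench). Origin: centre of its underside, on the bench; z up. Three pockets hold the columns in changing order, one is empty. The long column has 2 mm of play on each side
- short_column_1: short upright column in the stand, 98 mm long without plugs, 15 mm fittings, its top plug 122 mm above the bench; origin: level with the foot face of its lower fitting, 8 mm beside its axis towards the stand's +y; z up
- short_column_2: shorter upright column in the stand, 80 mm long without plugs, its top plug 104 mm above the bench; origin: level with the foot face of its lower fitting, 8 mm beside its axis towards the stand's +y; z up
- fittings_dish: round open glass dish with small capillary fittings in it, 60 mm across, 14 mm high; origin: centre of its underside, on the bench; its y axis points to the left (world +y), parallel to the front edge of the bench
- volumetric_flask: bystander: stoppered 50 ml volumetric flask, 53 mm across, 141 mm high; origin: centre of its underside

How it is judged:
On the way:
1. the long column is drawn up clear of the stand while still upright (within about 20 degrees) (z of column_foot in the frame of column_stand above 0.076 m and angle between long_column's own y axis and vertical below 0.35 rad and contact force between long_column and the fingers above 1 N), for 0.1 s.
At the end, for the whole second after the job is handed in: The long column is held still in the fingers, carried by nothing else: middle within 40 mm (from above) of the dish centre, 14 to 26 cm above the bench, level within 8 degrees, parallel to the bench's front edge within 15 degrees, the end that was on top pointing left (horizontal distance between column_mid and fittings_dish below 0.04 m and height (world z) of column_mid between 0.14 and 0.26 m and angle between long_column's own y axis and vertical between 1.42 and 1.72 rad and angle between the y axis of long_column and the y axis of fittings_dish, either way round below 0.26 rad and y of column_top in the frame of fittings_dish above 0.04 m and contact force between long_column and the fingers above 1 N and contact force between long_column and column_stand below 0.1 N and contact force between long_column and fittings_dish below 0.1 N and contact force between long_column and short_column_1 below 0.1 N and contact force between long_column and short_column_2 below 0.1 N and contact force between long_column and volumetric_flask below 0.1 N and distance of each of column_stand, fittings_dish, volumetric_flask from where it was at the start of the episode below 0.02 m and angle between column_stand's own z axis and vertical below 0.12 rad and distance of each of short_column_1, short_column_2 from where it was at the start of the episode below 0.025 m and linear speed of long_column below 0.03 m/s and angular speed of long_column below 0.3 rad/s); the arm keeps its last pose, push and grip.
It fails at once if the stand is shifted by more than 20 mm or tipped (distance of column_stand from where it was at the start of the episode above 0.02 m or angle between column_stand's own z axis and vertical above 0.12 rad).
It fails at once if a short column is displaced or pulled out (distance of any of short_column_1, short_column_2 from where it was at the start of the episode above 0.025 m).
It fails at once if the dish of fittings is pushed away (distance of fittings_dish from where it was at the start of the episode above 0.02 m).
It fails at once if the flask is disturbed (distance of volumetric_flask from where it was at the start of the episode above 0.02 m or angle between volumetric_flask's own z axis and vertical above 0.3 rad).
It also fails if it takes over 42 s, if anything falls off the work surface, if the arm or the gripper's body presses on something with over 40 N, if the wrist force passes 120 N, or if a joint passes its speed limit or range.

ROBOT

A 7-joint arm with a two-finger parallel gripper is mounted at the origin on a cart in front of the work surface, level with it; the furniture and walls round the work are solid. World frame = base frame: x ahead of the robot, y to its left, z up, the work surface at z = 0. Lengths are in m, angles in rad, forces in N, time in s.
With the tool pointing down it reaches from about 0.4 to 0.875 m from the base axis. Payload 19.3 kg.
Tool frame: the origin (TCP) lies midway between the tips of the shut fingers; the grasp point (between the pads) lies 19 mm behind it; z points along the fingers, y is the line along which they close (so a half turn about z gives the same grasp; the last joint's range is limited). The gripper opens to 85 mm and grips with 20 to 120 N. Pads are 22 mm wide; open, the fingers measure 114 mm over their backs; the gripper's body (76 mm by 85 mm) begins 54 mm behind the grasp point. The pads swing forward as they close: fully open they stand 13 mm farther back than shut.
Start: joints at [1.246, 0.521, -0.036, 1.599, 0.021, 1.021, -0.113], TCP at [0.158, -0.605, 0.231] pointing down, gripper open.
Joint ranges: [-2.91, 2.91], [-0.3, 2.13], [-1.5, 1.42], [0.17, 2.43], [-1.26, 4.41], [0.16, 1.93], [-2.52, 2.52]. Speed limits (rad/s): [1.89, 1.89, 2.39, 2.39, 3.01, 3.01, 3.01].

INTERFACE

Orientations are given as [roll, pitch, yaw] about the fixed x, y, z axes, in that order (R = Rz(yaw) Ry(pitch) Rx(roll)).
In Python, from workcell import bot gives the robot as it stands.
- The arm moves only by the shell command python3 nudge.py 'ROWS' [FORCE]. ROWS is a JSON list of rows, 1 to 5 of them, each of 7 numbers: the finger opening in m, then dx, dy, dz in m, then a rotation vector rx, ry, rz in rad; each row is the pose to reach, as a shift and turn from the pose commanded when the command began, along the tool's axes at that moment; what a row does not reach only later rows make up. A row lasts 1/8 s, in which the tool goes at most 0.0625 m and 0.188 rad, less where a joint would pass 70% of its speed; a pose out of reach is approached as far as the arm can. The fingers move at their own pace and stop on an object; FORCE is the grip in N (left out, the last holds). Time passes only in rows, so rows that do not move let the fingers close. It prints the time, the measured TCP pose, the force, the opening and the grip force at its end.
- bot.observe(): the state, without advancing time (a new reading comes with each control period).
- bot.grab_frame(name): name is "scene" or "top" or "wrist"; returns the picture (384x512x3 uint8, blue, green, red); there is no depth.
- bot.calibration(name): a dict with "vfov" (degrees; the focal length in pixels is half the picture's height over the tangent of half this angle, whatever the lens; pixels are square), "cx", "cy" (the principal point, pixels), "eye" and "attitude" of the camera in the world. Camera axes: x right, y down, z forward; pixel columns grow to the right and rows downward; lengths in m; the calibration is good to about 2 mm. A picture is of the moment at which its call begins: read the wrist's pose just before it. calibration takes no time and is no camera call; for the wrist camera it gives the pose at the moment of the call.
- bot.job_done(): hands the job in; it is judged then, once.
The state is a dict: "clock": time; "qpos": joint angles; "qd": joint speeds; "joint_efforts": joint torques, N m; "position": TCP position; "tool_rot": TCP orientation; "force": force on the tool from outside, world axes, zero at the start; "moment": the same for the moment, N m; "grip_width": finger opening in m; "finger_force": force on a finger pad.
Only numpy, scipy, OpenCV 4.12 (cv2) and the standard library are available. Lean on these libraries where they do the work, as an engineer would, in place of code of your own. Each camera call takes 0.05 s, during which the arm holds its last target. There are 200 camera calls.

## Working session

There is one attempt and no reset: what is moved stays moved. The work goes in short steps, Python scripts to look and compute and a shell command to move; the robot and the scene stay as the last step left them, time stands still between calls to the robot, and variables do not carry over. Pictures are saved under pics/ and viewed, at most 10 in all, crops included, and the job is handed in when it is done.

```bash
ls; mkdir -p pics
python3 - <<'E'
from workcell import bot
import cv2
s=bot.observe(); print({k:(v if not hasattr(v,'tolist') else v.tolist()) for k,v in s.items()})
for n in("scene","top"):
    print(n,bot.calibration(n)); cv2.imwrite(f"pics/{n}0.png",bot.grab_frame(n))
E
```

```text
nudge.py
pics
workcell.py
{'clock': 0.0, 'qpos': [1.2458053747780897, 0.5220158011023939, -0.03632873795054778, 1.599981757176365, 0.021191503493035738, 1.0210813195182318, -0.11277440538222086], 'qd': [0.00042659143785740304, 0.00048399043556452597, -9.455411672769294e-05, 0.0016526393456621302, 0.0023100404539816324, 0.0021422843833804354, -0.0010144530513399206], 'joint_efforts': [-0.0009369745384901762, -92.71175622940063, 1.9793685525655746, -36.99319124221802, 0.017845546826720238, 0.008227213402278721, -0.00011367144452378852], 'position': [0.15741487023551953, -0.6045201685579423, 0.2307339923640681], 'tool_rot': [-3.140493254450616, 6.94802697756014e-05, 0.2548028528310904], 'force': [0.6708945882484869, -1.0590355682993569, -0.10330536807797687], 'moment': [-0.0011843434718478369, 0.0010800971269390844, -0.027667037849962425], 'finger_force': 0.0, 'grip_width': 0.08558007870537107}
scene {'vfov': 45.878109970037066, 'cx': 257.77638861985355, 'cy': 191.31127212525618, 'eye': array([0.06591924, 0.44763801, 0.62835964]), 'attitude': array([-2.15004559, -0.01679186, -2.43896361])}
top {'vfov': 57.358428179535466, 'cx': 250.3189306417188, 'cy': 197.31652268935466, 'eye': array([ 0.49825451, -0.15741215,  0.98004992]), 'attitude': array([-3.06810554, -0.00567307, -1.54476215])}
```

View pics/scene0.png

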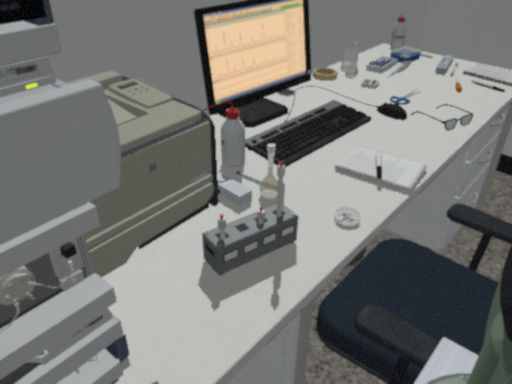

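View pics/top0.png

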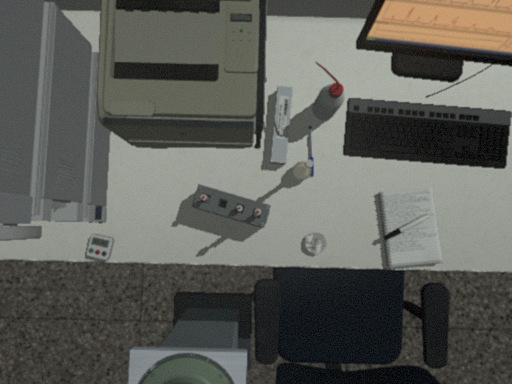

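The scene view shows the grey stand with its long column at the right end, plug tip at about (281,165), and the flask just behind it at (270,175). The short columns are at (221,220) and (261,213), and the dish is at (347,217). In the top view the plugs are at about (204,198), (239,208) and (257,212, the long one). The empty pocket is at (222,203), the flask at (303,172) and the dish at (314,243).

```bash
cat > h.py <<'E'
import numpy as np, cv2
from scipy.spatial.transform import Rotation as R
from workcell import bot
def cam(n,c=None):
    c=c or bot.calibration(n); f=192/np.tan(np.radians(c["vfov"]/2))
    return f,c["cx"],c["cy"],np.array(c["eye"]),R.from_euler('xyz',c["attitude"]).as_matrix()
def ray(C,u,v):
    f,cx,cy,e,M=C; d=M@np.array([(u-cx)/f,(v-cy)/f,1]); return e,d/np.linalg.norm(d)
def plane(C,u,v,z): e,d=ray(C,u,v); return e+d*(z-e[2])/d[2]
def tri(r1,r2):
    (a,d),(b,g)=r1,r2; t=np.linalg.lstsq(np.c_[d,-g],b-a,rcond=None)[0]
    p,q=a+t[0]*d,b+t[1]*g; return (p+q)/2,np.linalg.norm(p-q)
def proj(C,p):
    f,cx,cy,e,M=C; q=M.T@(np.array(p)-e); return cx+f*q[0]/q[2],cy+f*q[1]/q[2]
def red(im):
    b,g,r=[im[...,i].astype(int) for i in range(3)]
    m=((r>g*1.5+15)&(r>b*1.5+15)).astype(np.uint8)
    n,l,s,c=cv2.connectedComponentsWithStats(m); return [(c[i].round(1).tolist(),int(s[i,4]),s[i,:4].tolist()) for i in range(1,n)]
E
python3 - <<'E'
from h import *
S,T=cam("scene"),cam("top")
a,b=cv2.imread("pics/scene0.png"),cv2.imread("pics/top0.png")
print("scene",red(a)); print("top",red(b))
x=cv2.resize(a[130:280,190:380],None,fx=4,fy=4,interpolation=2); y=cv2.resize(b[150:270,180:340],None,fx=5,fy=5,interpolation=2)
cv2.imwrite("pics/sc.png",x); cv2.imwrite("pics/tc.png",y)
for n,u,v,z in[("dish",314,243,.01),("flask",303,172,.12),("edge",400,268,0),("edge2",120,262,0)]: print(n,plane(T,u,v,z).round(3))
E
```

```text
scene [([401.0, 19.0], 21, [399, 17, 5, 5]), ([231.6, 111.2], 145, [225, 101, 14, 18]), ([214.5, 105.0], 24, [209, 103, 15, 5]), ([281.2, 161.5], 11, [280, 160, 3, 5]), ([261.0, 208.0], 3, [261, 207, 1, 3]), ([221.0, 216.0], 3, [221, 215, 1, 3])]
top [([336.3, 88.8], 105, [330, 82, 13, 14]), ([203.0, 196.5], 2, [203, 196, 1, 2]), ([239.0, 207.5], 2, [239, 207, 1, 2]), ([257.0, 211.0], 1, [257, 211, 1, 1]), ([97.0, 251.7], 7, [96, 251, 3, 3])]
dish [ 0.449 -0.339  0.01 ]
flask [ 0.628 -0.289  0.12 ]
edge [ 0.386 -0.58   0.   ]
edge2 [0.382 0.193 0.   ]
```

View pics/sc.png

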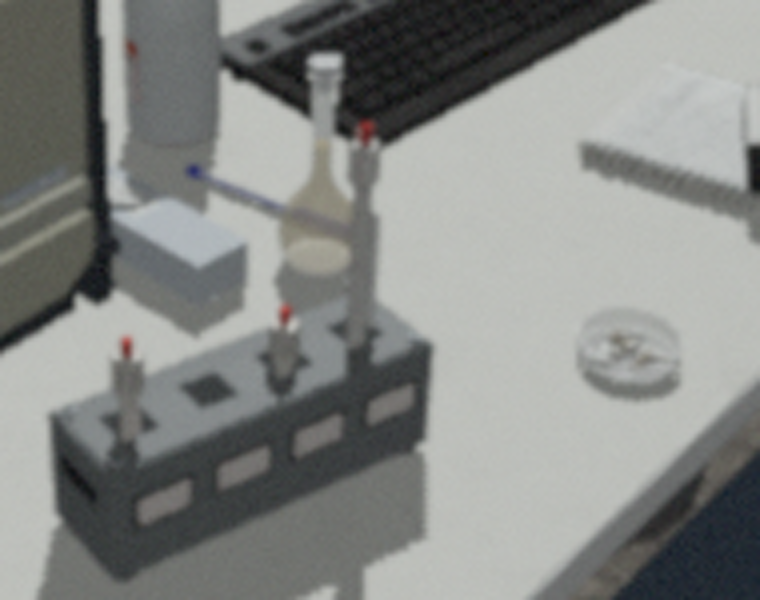

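View pics/tc.png

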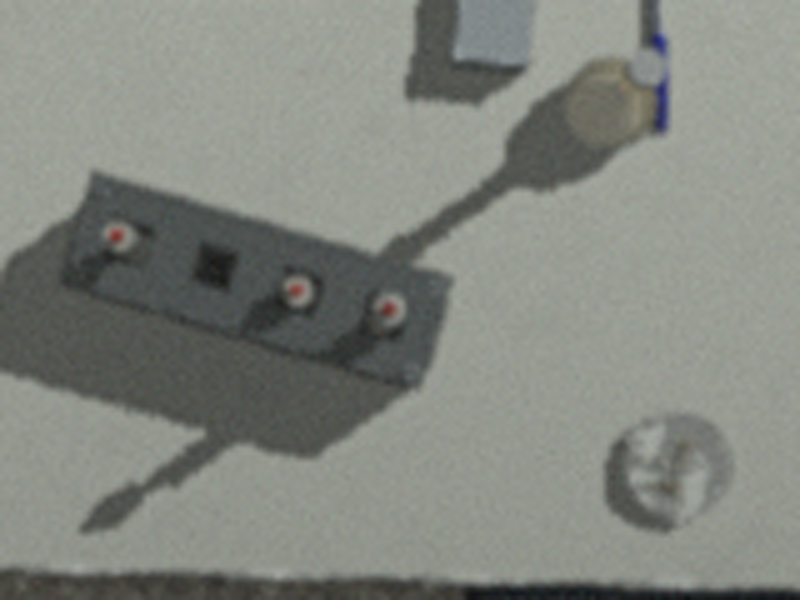

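The crops confirm it. The long column's tip is at scene (281.5,161) and top (258,212), alone at the right end of the stand. The flask and the dish are both clear of it. Next I triangulate.

Run:
```python
from h import *
S,T=cam("scene"),cam("top")
for n,s,t in[("long",(281.4,161.3),(257.8,211.8)),("mid",(261.2,208.3),(239.2,208)),("left",(221.4,216.3),(203.4,197.2)),("dish(bottom mid)",(347.3,218.5),(314,244)),("flask top",(271,145),(309.5,163))]:
    p,e=tri(ray(S,*s),ray(T,*t)); print(n,p.round(4),"miss",e.round(4))
c=[plane(T,u/5+180,v/5+150,.072) for u,v in[(92,172),(453,275),(418,388),(65,285)]]
print(np.round(c,3)); print([np.linalg.norm(c[i]-c[(i+1)%4]).round(3) for i in range(4)],"centre",np.mean(c,0).round(4))
d=c[0]-c[1]+c[3]-c[2]; print("stand +y dir yaw from world y (deg)",np.degrees(np.arctan2(-d[0],d[1])))
for k in(.69,): m=np.mean(c,0)-d/np.linalg.norm(d)*.069; print("long pocket",m.round(4))
print("flask base", plane(T,304,171,.03).round(3), plane(S,319/4+190,240/4+130,.02).round(3))
print("dish", plane(T,314,244,.007).round(3), plane(S,629/4+190,350/4+130,.01).round(3))
```

```text
long [ 0.5246 -0.1777  0.1932] miss 0.0011
mid [ 0.5361 -0.1331  0.0989] miss 0.0013
left [ 0.5601 -0.0442  0.116 ] miss 0.0023
dish(bottom mid) [ 0.446  -0.3403  0.0025] miss 0.0014
flask top [ 0.648  -0.3014  0.1384] miss 0.0013
[[ 0.595 -0.025  0.072]
 [ 0.547 -0.214  0.072]
 [ 0.488 -0.197  0.072]
 [ 0.536 -0.013  0.072]]
[np.float64(0.195), np.float64(0.061), np.float64(0.19), np.float64(0.06)] centre [ 0.5415 -0.1123  0.072 ]
stand +y dir yaw from world y (deg) -14.58745298649943
long pocket [ 0.5241 -0.1791  0.072 ]
flask base [ 0.644 -0.306  0.03 ] [ 0.641 -0.293  0.02 ]
dish [ 0.446 -0.34   0.007] [ 0.444 -0.334  0.01 ]
```

The triangulation agrees with the text. The tip heights come out at 193, 99 and 116 mm against 197, 104 and 122 mm given, the pocket pitch is 46 mm, and the stand measures about 195 x 61 mm. The stand's yaw is -14.8°.

I'll grip just above mid length with the tool tilted 55° from straight down, approaching from the stand's free end with the fingers closing along the stand's x. At the end I turn it 90°, which leaves the tool 35° past vertical.

```bash
cat >> h.py <<'E'
YAW=np.radians(-14.8); COL=np.array([.5245,-.1785]); DISH=np.array([.446,-.339])
def pickR(th=55,yaw=YAW):
    t=np.radians(th); ex=np.array([np.cos(yaw),np.sin(yaw),0]); ey=np.array([-np.sin(yaw),np.cos(yaw),0]); ez=np.array([0,0,1.])
    z=np.sin(t)*ey-np.cos(t)*ez; return np.c_[np.cross(ex,z),ex,z]
def go(g,M,back=0):
    "row from here to grasp point g with orientation M, backed off along tool z"
    s=bot.observe(); p=np.array(s["position"]); M0=R.from_euler('xyz',s["tool_rot"]).as_matrix()
    t=np.array(g)+M[:,2]*(.019-back); d=M0.T@(t-p); r=R.from_matrix(M0.T@M).as_rotvec()
    print("row",d.round(4).tolist(),r.round(3).tolist(),"rows>=",max(np.linalg.norm(d)/.0625,np.linalg.norm(r)/.188).round(1),"clock",round(s["clock"],2))
    print("q",np.round(s["qpos"],2))
E
python3 -c "
from h import *
go([*COL,.118],pickR(),.12)"
```

```text
row [0.422, -0.2476, 0.0551] [0.505, 0.866, -0.973] rows>= 7.9 clock 0.1
q [ 1.25  0.52 -0.04  1.6   0.02  1.02 -0.11]
```

```bash
python3 nudge.py '[[0.085,0.05,-0.03,0,0.06,0.11,-0.12],[0.085,0.1,-0.06,0,0.12,0.22,-0.24],[0.085,0.15,-0.09,0,0.19,0.33,-0.37],[0.085,0.2,-0.12,0,0.25,0.43,-0.49],[0.085,0.2,-0.12,0,0.25,0.43,-0.49]]'; python3 -c "
from h import *
go([*COL,.118],pickR(),.12)"
```

```text
clock: 0.72
position: [0.3227, -0.436, 0.2306]
tool_rot: [-2.994, -0.476, 0.724]
force: [-0.2, -0.5, -0.1]
grip_width: 0.0847
finger_force: 0.0
row [0.1997, 0.011, 0.1647] [0.249, 0.434, -0.479] rows>= 4.1 clock 0.72
q [ 1.31  0.58 -0.35  1.64 -0.27  1.2   0.31]
```

```bash
python3 nudge.py '[[0.085,0.05,0.003,0.041,0.06,0.11,-0.12],[0.085,0.1,0.006,0.082,0.125,0.22,-0.24],[0.085,0.15,0.008,0.123,0.187,0.33,-0.36],[0.085,0.2,0.011,0.165,0.249,0.434,-0.479],[0.085,0.2,0.011,0.165,0.249,0.434,-0.479]]'
python3 - <<'E'
from h import *
go([*COL,.118],pickR(),.12)
c=bot.calibration("wrist"); im=bot.grab_frame("wrist"); cv2.imwrite("pics/w1.png",im); C=cam("w",c)
T=cam("top"); t=bot.grab_frame("top"); cv2.imwrite("pics/top1.png",t); print(red(im)); print([r for r in red(t)])
print("expected tip px",np.round(proj(C,[*COL,.193]),1), "foot", np.round(proj(C,[*COL,.072]),1))
E
```

```text
clock: 1.35
position: [0.5037, -0.2585, 0.173]
tool_rot: [-3.136, -0.962, 1.308]
force: [-0.5, 0.3, 0.7]
grip_width: 0.0852
finger_force: 0.0
row [0.0024, -0.0004, -0.0018] [-0.002, -0.002, -0.003] rows>= 0.0 clock 1.35
q [ 1.16  0.92 -0.62  1.55 -0.41  1.24  0.6 ]
[([127.9, 47.0], 26, [125, 45, 7, 5]), ([255.8, 81.0], 44, [253, 77, 6, 9]), ([254.9, 112.0], 176, [250, 103, 11, 19])]
[([336.3, 88.9], 105, [330, 82, 13, 14]), ([203.0, 196.5], 2, [203, 196, 1, 2]), ([239.0, 208.0], 1, [239, 208, 1, 1]), ([257.0, 211.5], 2, [257, 211, 1, 2]), ([97.0, 251.7], 7, [96, 251, 3, 3])]
expected tip px [254.2 111. ] foot [254.9 220.2]
```

View pics/w1.png

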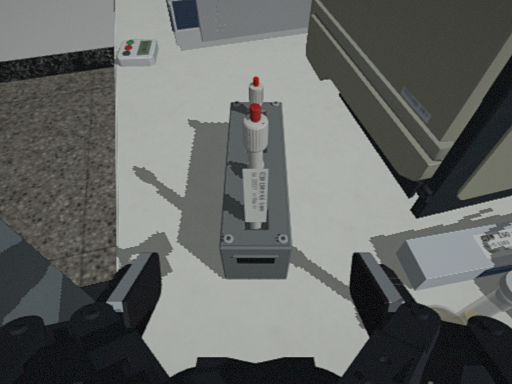

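The wrist view shows the long column's tip at (255,112), against (254,111) expected, centred between the open fingers. The flask is at the lower right, outside the path. I'm advancing along the tool axis.

```bash
python3 nudge.py '[[0.085,0.002,0,0.03,0,0,0],[0.085,0.002,0,0.06,0,0,0],[0.085,0.002,0,0.09,0,0,0],[0.085,0.002,0,0.118,0,0,0],[0.085,0.002,0,0.118,0,0,0]]' 40
python3 - <<'E'
from h import *
go([*COL,.118],pickR(),0)
c=bot.calibration("wrist"); im=bot.grab_frame("wrist"); cv2.imwrite("pics/w2.png",im); C=cam("w",c)
print(red(im), "exp tip",np.round(proj(C,[*COL,.193]),1))
s=cv2.imread("pics/scene0.png"); 
cv2.imwrite("pics/two.png",np.hstack([cv2.resize(im,(400,300)),cv2.resize(bot.grab_frame("scene"),(400,300))]))
E
```

```text
clock: 2.08
position: [0.527, -0.1676, 0.1088]
tool_rot: [-3.138, -0.954, 1.305]
force: [0.2, -0.8, 0.9]
grip_width: 0.0849
finger_force: 0.0
row [0.0011, 0.0003, 0.0046] [0.003, 0.006, -0.004] rows>= 0.1 clock 2.08
q [ 1.08  0.97 -0.66  1.7  -0.44  0.99  0.63]
[([96.3, 37.2], 38, [93, 35, 8, 6]), ([255.5, 79.8], 110, [252, 73, 8, 15]), ([256.8, 150.0], 883, [244, 131, 26, 40])] exp tip [256.3 149.5]
```

View pics/two.png

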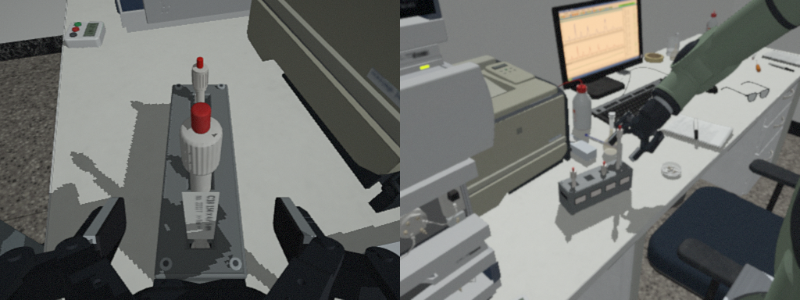

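The tip is at wrist pixel (257,150), against (256,149.5) expected, with the column midway between the pads. I'm moving the last 4 mm and closing.

```bash
python3 nudge.py '[[0.085,0.001,0,0.0045,0,0,0],[0.04,0.001,0,0.0045,0,0,0],[0.0,0.001,0,0.0045,0,0,0],[0.0,0.001,0,0.0045,0,0,0],[0.0,0.001,0,0.0045,0,0,0]]' 60;  python3 nudge.py '[[0,0,0,0,0,0,0],[0,0,0,0,0,0,0],[0,0,0,0,0,0,0]]' 100;  python3 - <<'E'
from h import *
go([*COL,.118],pickR(),0)
M=R.from_euler('xyz',bot.observe()["tool_rot"]).as_matrix(); print("up 0.12:",(M.T@[0,0,.12]).round(4))
E
```

```text
clock: 2.8
position: [0.5289, -0.1634, 0.1072]
tool_rot: [-3.14, -0.956, 1.306]
force: [-0.4, 0.2, 0.1]
grip_width: 0.0116
finger_force: 0.0
clock: 3.18
position: [0.5289, -0.1633, 0.1073]
tool_rot: [-3.14, -0.956, 1.307]
force: [-1.1, -0.8, 3.6]
grip_width: 0.0065
finger_force: 97.7
row [-0.0003, -0.0004, -0.0001] [0.003, 0.004, -0.003] rows>= 0.0 clock 3.17
q [ 1.08  0.97 -0.66  1.71 -0.45  0.98  0.63]
up 0.12: [ 0.098  -0.0001 -0.0692]
```

```bash
python3 nudge.py '[[0,0.008,0,-0.0058,0,0,0],[0,0.016,0,-0.0115,0,0,0],[0,0.024,0,-0.0173,0,0,0],[0,0.0327,0,-0.023,0,0,0],[0,0.0327,0,-0.023,0,0,0]]';  python3 - <<'E'
from h import *
c=bot.calibration("wrist"); im=bot.grab_frame("wrist"); print(red(im))
sc=bot.grab_frame("scene"); tp=bot.grab_frame("top"); print(red(sc),red(tp))
cv2.imwrite("pics/two2.png",np.hstack([cv2.resize(im,(400,300)),cv2.resize(sc[130:280,180:380],(400,300))]))
E
```

```text
clock: 3.8
position: [0.5292, -0.1634, 0.148]
tool_rot: [3.141, -0.955, 1.308]
force: [-1.1, -0.1, -2.4]
grip_width: 0.0066
finger_force: 97.8
[([104.7, 64.3], 35, [101, 62, 8, 6]), ([254.1, 126.6], 77, [251, 121, 7, 12]), ([255.0, 158.0], 948, [242, 138, 27, 42])]
[([231.1, 110.6], 153, [219, 101, 20, 18]), ([212.3, 105.6], 21, [209, 104, 9, 4]), ([281.5, 143.9], 14, [280, 142, 4, 5]), ([261.0, 208.0], 3, [261, 207, 1, 3]), ([221.0, 216.0], 3, [221, 215, 1, 3])] [([336.3, 89.0], 105, [330, 82, 13, 14]), ([203.0, 197.0], 1, [203, 197, 1, 1]), ([239.0, 207.5], 2, [239, 207, 1, 2]), ([257.7, 210.7], 3, [257, 210, 2, 2]), ([97.0, 251.7], 7, [96, 251, 3, 3])]
```

View pics/two2.png

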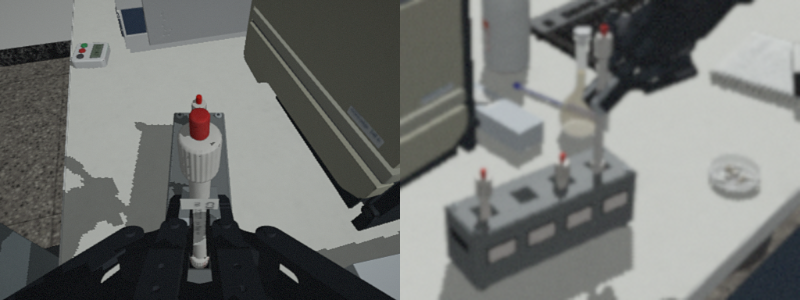

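The column rises with the fingers, upright, and the short columns stay put. I'll lift it clear and hold briefly.

```bash
python3 nudge.py '[[0,0.019,0,-0.0133,0,0,0],[0,0.038,0,-0.0266,0,0,0],[0,0.057,0,-0.04,0,0,0],[0,0.0735,0,-0.052,0,0,0],[0,0.0735,0,-0.052,0,0,0]]'; python3 nudge.py '[[0,0,0,0,0,0,0],[0,0,0,0,0,0,0]]'
python3 - <<'E'
from h import *
S,T=cam("scene"),cam("top")
sc=bot.grab_frame("scene"); tp=bot.grab_frame("top"); a,b=red(sc),red(tp); print(a,b)
g=[*(DISH+[0,.018]),.235]
M=R.from_euler('x',-90,degrees=True).as_matrix()@pickR(55,0)
print("step1: over near dish, no turn"); go([*(DISH+[.02,.018]),.245],pickR(55,0))
print("final"); go(g,M)
E
```

```text
clock: 4.58
position: [0.5295, -0.1636, 0.2389]
tool_rot: [3.139, -0.954, 1.31]
force: [-0.5, 0.5, -2.8]
grip_width: 0.0067
finger_force: 97.7
clock: 4.82
position: [0.5288, -0.1632, 0.2366]
tool_rot: [-3.138, -0.956, 1.305]
force: [-0.5, 0.0, -1.7]
grip_width: 0.0066
finger_force: 97.7
[([284.4, 100.3], 7, [284, 99, 2, 4]), ([229.1, 110.2], 170, [209, 101, 30, 18]), ([279.0, 186.0], 1, [279, 186, 1, 1]), ([261.0, 208.0], 3, [261, 207, 1, 3]), ([221.0, 216.0], 3, [221, 215, 1, 3])] [([336.3, 89.0], 104, [330, 83, 13, 13]), ([488.0, 128.0], 1, [488, 128, 1, 1]), ([203.0, 196.5], 2, [203, 196, 1, 2]), ([239.0, 208.0], 1, [239, 208, 1, 1]), ([258.8, 209.0], 4, [258, 208, 2, 3]), ([97.0, 251.7], 7, [96, 251, 3, 3])]
step1: over near dish, no turn
row [-0.0907, -0.0237, -0.124] [0.214, 0.003, -0.153] rows>= 2.5 clock 4.92
q [ 1.1   0.77 -0.7   1.68 -0.5   1.14  0.52]
final
row [-0.1204, -0.0362, -0.1407] [0.048, -1.558, -0.288] rows>= 8.4 clock 4.92
q [ 1.1   0.77 -0.7   1.68 -0.5   1.14  0.52]
```

```bash
python3 nudge.py '[[0,-0.02,-0.005,-0.03,0.05,0,-0.04],[0,-0.045,-0.012,-0.062,0.107,0,-0.076],[0,-0.07,-0.018,-0.093,0.16,0,-0.115],[0,-0.091,-0.024,-0.124,0.214,0.003,-0.153],[0,-0.091,-0.024,-0.124,0.214,0.003,-0.153]]'
python3 - <<'E'
from h import *
M=R.from_euler('x',-90,degrees=True).as_matrix()@pickR(55,0)
go([*(DISH+[0,.018]),.235],M)
E
```

```text
clock: 5.55
position: [0.4653, -0.3078, 0.2332]
tool_rot: [3.141, -0.959, 1.569]
force: [1.3, 0.9, -2.1]
grip_width: 0.0068
finger_force: 98.1
row [-0.0251, -0.0193, -0.0119] [0.001, -1.57, -0.002] rows>= 8.4 clock 5.55
q [ 1.15  0.92 -0.63  1.33 -0.27  1.6   0.65]
```

```bash
python3 nudge.py '[[0,-0.003,-0.002,-0.001,0,-0.16,0],[0,-0.005,-0.004,-0.002,0,-0.32,0],[0,-0.008,-0.006,-0.004,0,-0.48,0],[0,-0.01,-0.008,-0.005,0,-0.64,0],[0,-0.013,-0.01,-0.006,0,-0.8,0]]'
python3 - <<'E'
from h import *
M=R.from_euler('x',-90,degrees=True).as_matrix()@pickR(55,0)
go([*(DISH+[0,.018]),.235],M)
E
```

```text
clock: 6.18
position: [0.456, -0.3174, 0.2276]
tool_rot: [3.139, -0.154, 1.572]
force: [0.5, -1.8, -2.7]
grip_width: 0.0068
finger_force: 98.1
row [-0.0155, -0.0101, 0.0058] [0.003, -0.765, -0.0] rows>= 4.1 clock 6.17
q [ 0.94  0.51 -0.51  1.7   0.11  1.07  0.42]
```

```bash
python3 nudge.py '[[0,-0.003,-0.002,0.001,0,-0.16,0],[0,-0.006,-0.004,0.002,0,-0.32,0],[0,-0.01,-0.006,0.004,0,-0.48,0],[0,-0.013,-0.008,0.005,0,-0.64,0],[0,-0.0155,-0.01,0.006,0,-0.765,0]]'; python3 nudge.py '[[0,0,0,0,0,0,0],[0,0,0,0,0,0,0],[0,0,0,0,0,0,0]]'
python3 - <<'E'
from h import *
M=R.from_euler('x',-90,degrees=True).as_matrix()@pickR(55,0)
go([*(DISH+[0,.018]),.235],M)
S,T=cam("scene"),cam("top")
sc=bot.grab_frame("scene"); tp=bot.grab_frame("top"); print(red(sc),red(tp))
cv2.imwrite("pics/sc3.png",sc);cv2.imwrite("pics/tp3.png",tp)
cv2.imwrite("pics/two3.png",np.hstack([cv2.resize(sc[90:270,220:460],(400,300),interpolation=2),cv2.resize(tp[150:300,220:420],(400,300),interpolation=2)]))
E
```

```text
clock: 6.8
position: [0.4462, -0.3309, 0.2189]
tool_rot: [3.138, 0.609, 1.572]
force: [0.7, -0.2, -1.1]
grip_width: 0.007
finger_force: 98.1
clock: 7.18
position: [0.4456, -0.3332, 0.2191]
tool_rot: [3.14, 0.605, 1.568]
force: [-0.3, 0.2, -2.2]
grip_width: 0.0066
finger_force: 98.0
row [0.0009, 0.0004, -0.001] [0.0, -0.006, -0.003] rows>= 0.0 clock 7.17
q [ 0.36  0.38 -0.21  2.06  0.97  0.86 -0.55]
[([401.0, 18.9], 20, [399, 17, 5, 5]), ([457.0, 86.0], 1, [457, 86, 1, 1]), ([231.1, 110.8], 152, [219, 101, 20, 18]), ([212.2, 105.6], 20, [209, 104, 9, 5]), ([339.5, 142.5], 4, [339, 142, 2, 2]), ([261.0, 208.0], 3, [261, 207, 1, 3]), ([221.0, 216.0], 3, [221, 215, 1, 3])] [([336.4, 88.9], 104, [330, 82, 13, 14]), ([203.0, 196.5], 2, [203, 196, 1, 2]), ([239.0, 207.5], 2, [239, 207, 1, 2]), ([96.9, 251.9], 8, [96, 251, 3, 3]), ([377.5, 251.5], 4, [377, 251, 2, 2])]
```

View pics/two3.png

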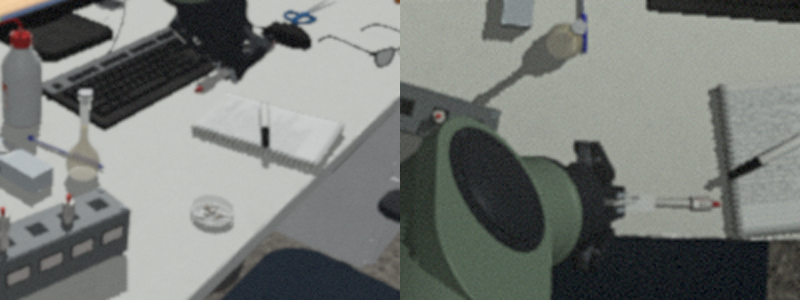

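The column is level to the eye and the gripper is above it. Its foot plug shows at scene (339.5,142.5) and top (377.5,251.5). I'll triangulate that plug and find the other end with the wrist camera.

Run:
```python
from h import *
S,T=cam("scene"),cam("top")
print(tri(ray(S,339.5,142.5),ray(T,377.5,251.5)))
c=bot.calibration("wrist"); im=bot.grab_frame("wrist"); C=cam("w",c); print(red(im))
for y in(.09,.095): print("exp top plug",np.round(proj(C,[.446,-.339+y,.235]),1))
cv2.imwrite("pics/w3.png",im)
```

```text
(array([ 0.48144963, -0.4223272 ,  0.16719188]), np.float64(0.10162051861149789))
[([255.0, 157.9], 917, [243, 138, 26, 41])]
exp top plug [258.6 157.7]
exp top plug [258.7 143.3]
```

View pics/w3.png

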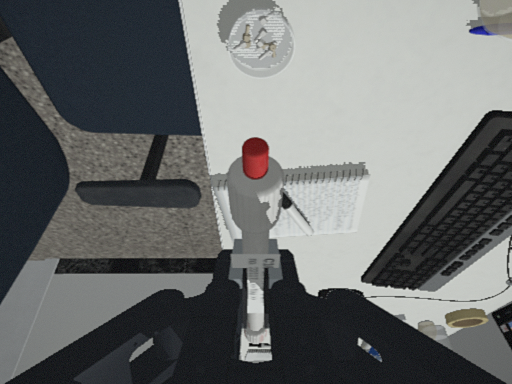

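The wrist view shows the top plug at (255,158), the same pixel as just after the lift, so the column hasn't slipped. The two red spots in the fixed cameras are opposite ends: scene sees the top plug and top sees the foot plug. I'll check each one.

Run:
```python
from h import *
S,T=cam("scene"),cam("top"); W=cam("wrist")
p,e=tri(ray(S,339.5,142.5),ray(W,255,158)); print("top plug",p.round(3),e.round(4))
f=plane(T,377.5,251.5,.235); print("foot plug",f.round(3)); d=p-f
print("len",np.linalg.norm(d).round(3),"yaw err",np.degrees(np.arctan2(d[0],d[1])).round(1),"mid",((p+f)/2).round(3))
tp=cv2.imread("pics/top1.png"); t3=cv2.imread("pics/tp3.png")
# height of grip at TCP - 19 mm along tool
s=bot.observe(); M=R.from_euler('xyz',s["tool_rot"]).as_matrix(); g=np.array(s["position"])-.019*M[:,2]; print("grip",g.round(3),"slope grip->top deg",np.degrees(np.arctan2(p[2]-g[2],p[1]-g[1])).round(1), "qd",np.abs(s["qd"]).max().round(4))
```

```text
top plug [ 0.445 -0.252  0.233] 0.0012
foot plug [ 0.446 -0.431  0.235]
len 0.18 yaw err -0.3 mid [ 0.445 -0.342  0.234]
grip [ 0.446 -0.322  0.235] slope grip->top deg -1.3 qd 0.0073
```

The plug centres are 180 mm apart, as they should be. The column is level to about 1° and in line to 0.3°, with its middle 3 mm from the dish centre. It's at 23.5 cm, so I'll lower it by 33 mm to about 20 cm and let it settle.

```bash
python3 nudge.py '[[0,0.006,0,0.009,0,0,0],[0,0.0125,0,0.018,0,0,0],[0,0.0188,0,0.0271,0,0,0],[0,0.0188,0,0.0271,0,0,0],[0,0.0188,0,0.0271,0,0,0]]'; python3 nudge.py '[[0,0,0,0,0,0,0],[0,0,0,0,0,0,0],[0,0,0,0,0,0,0],[0,0,0,0,0,0,0],[0,0,0,0,0,0,0]]'
python3 - <<'E'
from h import *
im=bot.grab_frame("wrist"); print(red(im)); print(np.abs(bot.observe()["qd"]).max())
print(bot.job_done())
E
```

```text
clock: 7.95
position: [0.446, -0.3323, 0.1859]
tool_rot: [3.141, 0.606, 1.57]
force: [0.3, 0.7, -1.0]
grip_width: 0.0065
finger_force: 98.0
clock: 8.57
position: [0.4459, -0.3323, 0.1859]
tool_rot: [3.14, 0.606, 1.57]
force: [0.2, -0.5, -1.9]
grip_width: 0.0069
finger_force: 98.0
[([255.0, 158.0], 923, [243, 138, 26, 41])]
0.0016191927099386894
the job is handed in; nothing more can be done
None
```

The job is handed in: the long column is held still and level over the dish, about 20 cm above the bench with its former top end to the left; the cameras showed the short columns still in place and the stand, dish and flask undisturbed, but no verdict came back.

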